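# Post the worn chipper knife into the used-knife box

### The job

Take the worn chipper knife - the narrower of the two standing in the wooden rack - and post it endwise through the slot in the lid of the grey used-knife box, pushing it on past the sprung flap until it has dropped inside and the flap has shut behind it. The lid is thin and may have been left slid forward, so feel for the slot and press gently rather than forcing it; leave the wider knife in the rack and the other things where they are.

Things in the scene. Friction and masses are not known exactly. Their poses are not given: they have to be found in the camera images.
- worn_knife: narrow steel chipper knife: flat bar 8 mm thick (its x), 46 mm wide (y), 90 mm long (z), 0.25 to 0.35 kg; two oblong bolt holes, one long side ground to a bevel, ends square with 1 mm chamfers. Stands on end in the rack, z up. Origin at its middle, its ends 45 mm above and below. Turned half round about z it fits the slot as well.
- new_knife: the wider chipper knife, 8 mm (x) x 62 mm (y) x 90 mm (z), origin at its middle; stands in the other slot of the rack and stays there
- rack: wooden block fixed to the bench, 62 mm (x) x 172 mm (y) x 42 mm high, origin at the centre of its underside; two slots 34 mm deep, each 11 mm (x) x 65 mm (y), centred 42 mm either side of the middle along its y. In each stands a knife on end, 56 mm of it proud of the block; either knife may be in either slot.
- knife_box: grey sheet-steel box fixed to the bench, 150 mm deep (x) x 110 mm wide (y), origin at the centre of its underside, front towards -x. A thin bare-metal lid lies level on top, its upper face 164 mm above the origin; side rails rise 4 mm above it, a hood over its rear (from x = +33 mm back) 6 mm. More than 30 N on the lid, flap or box bends it.
- lid_middle (a point): point fixed to the box, in the lid's upper face, x = -6 mm, y = 0. The lid has one slot, 10.5 mm (box x) x 48.5 mm (box y), 1 mm chamfers, at y = 0. The lid slides 36 mm along x and was left anywhere in that travel, which is not measured: the slot's centre lies within 18 mm of this point along x. The lid itself moves only under about 12 N sideways or more.
- box_flap (a joint): sprung flap 4 mm under the lid's top, closing the slot: 0 shut, about 1 rad when lying against the side of a knife passing through. Opening it with the knife's end takes 4 to 6 N, more than the knife's weight. Once the end is 25 mm below the lid's top the flap is clear of it; a knife let go then drops, or needs a light push on its top. A guide plate under the slot keeps it upright.
- tape_measure: tape measure standing on its foot, 32 x 79 x 62 mm, origin at the centre of its underside; a bystander
- strap_roll: roll of perforated metal strap lying flat, 69 mm across, 19 mm high, origin at the centre of its underside; a bystander
- pack: clear box of fasteners, 60 x 73 x 26 mm, origin at the centre of its underside; a bystander
Things that resemble listed ones, but are neither listed nor needed, are in the scene too. What is shaped like the worn_knife but pink is not meant.

How it is judged:
By the outcome, as a careful person would: the job done as asked, in the order asked, and still so for the second after the job is handed in, with the robot touching nothing.
It also fails if it takes over 45 s, if anything falls off the work surface, if the arm or the gripper's body presses on something with over 40 N, if the wrist force passes 120 N, or if a joint passes its speed limit or range.

### The arm

A 6-joint arm with a two-finger parallel gripper is mounted at the origin on a cart in front of the work surface, level with it; the furniture and walls round the work are solid. World frame = base frame: x ahead of the robot, y to its left, z up, the work surface at z = 0. Lengths are in m, angles in rad, forces in N, time in s.
With the tool pointing down it reaches from about 0.3 to 0.775 m from the base axis. Payload 14.6 kg.
Tool frame: the origin (TCP) lies at the very end of the fingers, on their centre line; the grasp point (between the pads) lies 19 mm behind it; z points along the fingers, y is the line along which they close (so a half turn about z gives the same grasp; the last joint's range is limited). The gripper opens to 94 mm and grips with 3 to 60 N. Pads are 16 mm wide; open, the fingers measure 119 mm over their backs; the gripper's body (75 mm by 177 mm) begins 78 mm behind the grasp point.
Start: joints at [-1.236, 0.3, 1.521, -0, 1.321, -0.067], TCP at [0.215, -0.506, 0.205] pointing down, gripper open.
Joint ranges: [-3.03, 3.03], [-0.79, 2.21], [0.23, 2.52], [-1.04, 4.18], [0, 3.07], [-2.55, 2.55]. Speed limits (rad/s): [2.22, 2.22, 2.57, 3.14, 3.14, 3.14].

### API

Orientations are given as [roll, pitch, yaw] about the fixed x, y, z axes, in that order (R = Rz(yaw) Ry(pitch) Rx(roll)).
In Python, from station import * gives the robot as it stands.
- The arm moves only by the tool jog_arm, never from a script. Its argument "rows" is a list of rows, each a list of 3 entries, a list of its own where there are three numbers: the shift along the tool's x, y, z in m, then the turn about the tool's z in degrees, then the finger opening in m, from 0 to 0.094. A call has 1 to 12 rows; each row shifts and turns the commanded pose from where the row before left it, along the tool's axes as they then stand; what a row does not reach is not made up. A row lasts 1/12 s, in which the tool goes at most 41.7 mm and 7.16 degrees, less where a joint would pass 70% of its speed; a pose out of reach is approached as far as the arm can. A call is refused whole if a number of a shift passes 0.0417 or a number of a turn 7.16, either way. A call with a gripper value outside its range is refused whole. The fingers move at their own pace and stop on an object; "squeeze" is the grip in N (left out, the last holds). Time passes only in rows, so rows that do not move let the fingers close. It gives the time, the measured TCP pose, the force, the opening and the grip force at its end, in the units of the state.
- get_obs(): the state, without advancing time (a new reading comes with each control period).
- camera(name): name is "scene" or "top" or "wrist"; returns a dict with "image" (400x640x3 uint8, red, green, blue), "range_z" (400x640 float32, m along the optical axis (not along the pixel's ray), 0 where there is no reading), "K" (3x3 intrinsics, pixels), "world_from_camera" (4x4, takes a point from camera to world coordinates); the wrist camera has in their place "T_tool_cam" (4x4, takes a point from camera to tool coordinates, whose origin is the TCP and whose axes are the flange's). Camera axes: x right, y up, looking along -z (the intrinsics and any distortion apply to the point x, -y, -z); pixel columns grow to the right and rows downward; lengths in m; the calibration is good to about 2 mm. A picture is of the moment at which its call begins: read the wrist's pose just before it.
- hand_in(): hands the job in; it is judged then, once.
Trained networks look in a picture, given as the dict that the camera call returned (one of the last four; its "shot" number tells which), for a name from the list of things; names that differ only in an ending like _2 or _b are one class to them, and where a whole thing is asked for, a point or a joint stands for the part that bears it (a point fixed in the world has none). Each returns a list of dicts, best first, with "p" (0 to 1); they miss things now and then, are a little off and sometimes report something else, mostly with a low value. They report only what shows in the picture. A call takes as long as a camera call. They do not tell look-alikes from the thing itself.
- search_frame(label, picture): "at" ([column, row] as shares, 0 to 1, of the picture: columns of its width, rows of its height, amid what is visible of it).
- spot_point(label, picture): "at" ([column, row] as shares, 0 to 1, of the picture: columns of its width, rows of its height: a listed point, or the origin of a listed thing).
The state is a dict: "time_s": time; "qpos": joint angles; "joint_vel": joint speeds; "tau": joint torques, N m; "ee_pos": TCP position; "eef_rot": TCP orientation; "force": force on the tool from outside, world axes, zero at the start; "moment": the same for the moment, N m; "grip_width": finger opening in m; "grip_force": force on a finger pad.
Only numpy, scipy, OpenCV 4.12 (cv2) and the standard library are available. Lean on these libraries where they do the work, as an engineer would, in place of code of your own. Each camera call takes 0.05 s, during which the arm holds its last target. There are 200 camera calls.

## Working session

There is one attempt and no reset: what is moved stays moved. The work goes in short steps, Python scripts to look and compute and a tool call to move; the robot and the scene stay as the last step left them, time stands still between calls to the robot, and variables do not carry over. Pictures are saved under pics/ and viewed, at most 10 in all, crops included, and the job is handed in when it is done.

Besides the shell and the picture viewer there is one more tool, called as a command line: name --argument value ..., lists and objects as JSON in quotes. jog_arm: Moves the arm, as the interface text tells. Its arguments: {"type":"object","properties":{"rows":{"type":"array","items":{"type":"array"}},"squeeze":{"type":"number"}},"required":["rows"]}

```bash
mkdir -p pics; ls
cat > h.py <<'E'
from station import *
import numpy as np, cv2
from scipy.spatial.transform import Rotation as R
def cam(n):
    o=get_obs(); d=camera(n)
    if n=="wrist":
        T=np.eye(4);T[:3,:3]=R.from_euler('xyz',o["eef_rot"]).as_matrix();T[:3,3]=o["ee_pos"]
        d["W"]=T@d["T_tool_cam"]
    else: d["W"]=d["world_from_camera"]
    return d
def cloud(d):
    z=d["range_z"];K=d["K"];v,u=np.mgrid[:400,:640]
    p=np.stack([(u-K[0,2])/K[0,0]*z,-(v-K[1,2])/K[1,1]*z,-z],-1)
    w=p@d["W"][:3,:3].T+d["W"][:3,3]; w[z==0]=np.nan
    return w
def save(d,f): cv2.imwrite("pics/"+f,d["image"][:,:,::-1])
E
python3 - <<'E'
from h import *
print(get_obs())
for n in("scene","top"):
    d=cam(n);save(d,n+".png");w=cloud(d);np.save(n+".npy",w)
    for l in("worn_knife","new_knife","rack","knife_box","lid_middle"):
        for f in (search_frame,spot_point):
            try:
                for r in f(l,d)[:3]:
                    c,q=int(r["at"][0]*640),int(r["at"][1]*400);print(n,l,f.__name__,c,q,round(r["p"],2),w[q,c].round(3))
            except Exception as e: print(l,e)
E
```

```text
pics
{'time_s': 0.0, 'qpos': array([-1.23562081e+00,  3.00477544e-01,  1.52163079e+00,  1.35426428e-05,
        1.32067506e+00, -6.65898183e-02]), 'joint_vel': array([ 0.00120825, -0.00152826, -0.00027298, -0.00112659, -0.00044066,
       -0.00055044]), 'tau': array([-2.36670840e-04, -5.31808877e+01, -3.52735412e+01,  7.08030956e-02,
        2.44483317e-02, -9.98908945e-05]), 'ee_pos': array([ 0.21498839, -0.50593985,  0.20486176]), 'eef_rot': array([-3.14040543e+00, -9.23206816e-05,  4.01761920e-01]), 'force': array([0.07585493, 1.00794045, 0.16927857]), 'moment': array([-0.02041589, -0.06517251, -0.00372127]), 'grip_force': 0.0, 'grip_width': 0.09402628654455843}
scene worn_knife call 347 210 0.77 [ 0.461 -0.301  0.082]
scene worn_knife call 347 216 0.66 [ 0.463 -0.305  0.055]
scene worn_knife call 362 192 0.52 [0.214 0.054 0.514]
scene new_knife call 328 223 0.83 [ 0.485 -0.24   0.064]
scene new_knife call 328 228 0.71 [ 0.481 -0.234  0.051]
scene rack call 339 234 0.55 [ 0.452 -0.247  0.034]
scene rack call 337 235 0.74 [ 0.455 -0.241  0.033]
scene knife_box call 222 276 0.75 [0.
[... 180 characters left out ...]
1]
scene lid_middle call 218 257 0.85 [0.574 0.091 0.161]
top worn_knife call 362 218 0.63 [ 0.463 -0.298  0.061]
top worn_knife call 401 202 0.58 [ 0.495 -0.41   0.045]
top worn_knife call 401 199 0.76 [ 0.499 -0.408  0.064]
top worn_knife call 366 218 0.58 [ 0.459 -0.307  0.075]
top new_knife call 337 208 0.67 [ 0.491 -0.235  0.098]
top new_knife call 335 209 0.64 [ 0.489 -0.23   0.098]
top rack call 350 217 0.68 [ 0.472 -0.269  0.043]
top rack call 348 217 0.92 [ 0.472 -0.264  0.047]
top knife_box call 204 193 0.72 [0.558 0.081 0.156]
top knife_box call 218 202 0.6 [0.53  0.046 0.165]
top lid_middle call 206 191 0.71 [0.56  0.073 0.165]
top lid_middle call 201 186 0.82 [0.574 0.084 0.166]
```

Run:
```python
import cv2,numpy as np
a=cv2.imread("pics/scene.png");b=cv2.imread("pics/top.png")
c=cv2.resize(b[150:275,150:450],(800,333),interpolation=cv2.INTER_CUBIC)
a=cv2.resize(a[140:340,140:460],(427,267),interpolation=cv2.INTER_CUBIC)
o=np.zeros((600,800,3),np.uint8);o[:333]=c;o[333:,:427]=a;cv2.imwrite("pics/m1.png",o)
```

```text
(no output)
```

View pics/m1.png

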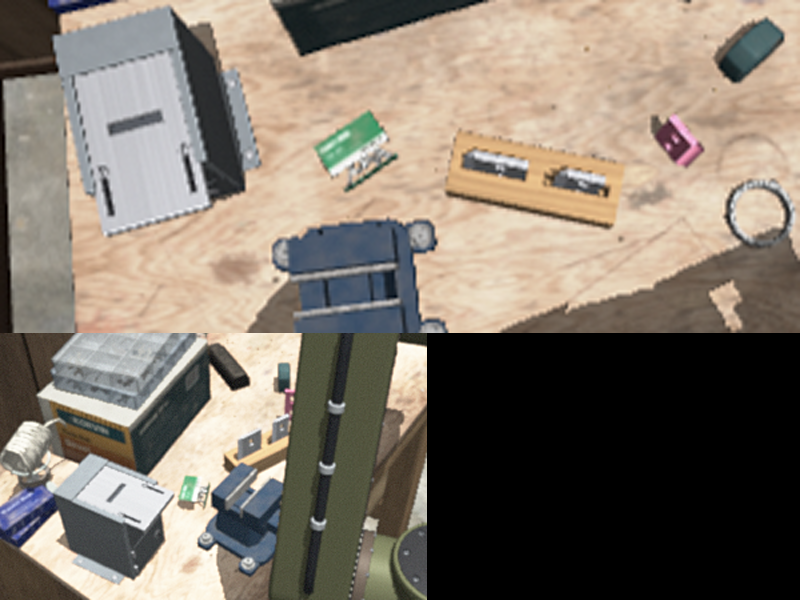

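View pics/scene.png

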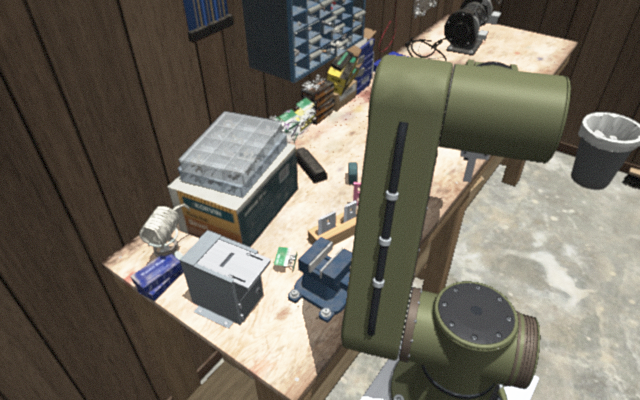

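The top view shows the rack at crop (535,175), with the narrower knife in its right slot at (580,180) and the wide one in its left slot. The lid slot is the dark bar at crop (135,122), and the pink decoy is off to the right. The scene view shows the vise between the rack and the box.

Run:
```python
import numpy as np,cv2
w=np.load("top.npy");img=cv2.imread("pics/top.png")
def rect(m,n):
    p=w[m][:,:2]; r=cv2.minAreaRect((p*1000).astype(np.float32)); print(n,len(p),[np.round(x,1) for x in r],w[m][:,2].mean().round(4),"corners",cv2.boxPoints(r).round(0).tolist())
x,y,z=w[...,0],w[...,1],w[...,2]
g=(abs(x-.47)<.1)&(abs(y+.265)<.13)
rect(g&(z>.034)&(z<.05)&(abs(x-.47)<.07),"rack")
for n,c in(("worn",-.305),("new",-.232)): rect(g&(z>.085)&(abs(y-c)<.04),n)
b=(abs(x-.55)<.2)&(abs(y-.08)<.12)&(z>.15)&(z<.19)
rect(b,"boxtop")
rect(b&(z<.1665),"lid")
# dark slot
gray=cv2.cvtColor(img,cv2.COLOR_BGR2GRAY)
m=np.zeros_like(gray,bool);m[185:206,185:216]=1
m&=gray<120
print(gray[188:204,186:214]); rect(m,"slot"); 
vv,uu=np.where(m);print(uu.mean(),vv.mean())
# tall stuff map
for zz in (.1,.2,.3): 
    t=(z>zz);print(zz,[(round(np.nanmin(q[t]),2),round(np.nanmax(q[t]),2)) for q in (x,y)])
t=(z>.12)&(abs(y+.1)<.35)&(x>.55);print(np.nanmin(x[t]) ,np.nanmin(y[t]),np.nanmax(z[t]))
v=(z>.03)&(abs(y+.08)<.1)&(x<.45)&(x>.2);print("vise",x[v].min(),x[v].max(),y[v].min(),y[v].max(),z[v].max())
```

```text
rack 1209 [array([ 475.7, -270. ]), array([171.5,  63. ]), np.float64(70.7)] 0.0421 corners [[418.0, -340.0], [477.0, -361.0], [534.0, -199.0], [474.0, -179.0]]
worn 67 [array([ 462.6, -308.6]), array([45.1,  8.1]), np.float64(70.9)] 0.0967 corners [[451.0, -329.0], [459.0, -331.0], [474.0, -289.0], [466.0, -286.0]]
new 93 [array([ 489.1, -232.1]), array([59.8,  8.9]), np.float64(70.5)] 0.0959 corners [[475.0, -259.0], [483.0, -262.0], [503.0, -205.0], [495.0, -202.0]]
boxtop 3723 [array([601.8,  45.8]), array([272.5, 208.4]), np.float64(7.9)] 0.1659 corners [[452.0, 130.0], [481.0, -76.0], [751.0, -39.0], [722.0, 168.0]]
lid 2334 [array([553.9,  88.2]), array([188.8, 111. ]), np.float64(8.3)] 0.1634 corners [[452.0, 129.0], [469.0, 20.0], [655.0, 47.0], [639.0, 157.0]]
[[198 199 196 191 194 194 195 198 194 196 196 194 196 196 196 203 201 196
  198 196 200 205 202 200 203 197 198 200]
 [198 199 198 193 195 195 194 197 196 195 196 195 196 196 197 201 201 196
  197 197 200 205 205 201 203 199 199 201]
 [196 197 199 193 193 194 193 195 195 193 196 196 196 195 195 200 202 198
  198 199 2
[... 1432 characters left out ...]
05]
 [199 197 195 197 199 202 194 195 196 196 197 198 196 197 197 201 199 198
  203 203 201 202 201 201 204 205 203 206]]
slot 75 [array([551.3,  89.5]), array([12.5, 47.7]), np.float64(7.1)] nan corners [[542.0, 112.0], [548.0, 65.0], [560.0, 67.0], [555.0, 114.0]]
200.22666666666666 195.64
0.1 [(np.float64(0.13), np.float64(0.97)), (np.float64(-1.13), np.float64(0.63))]
0.2 [(np.float64(0.13), np.float64(0.97)), (np.float64(-1.07), np.float64(0.55))]
0.3 [(np.float64(0.13), np.float64(0.96)), (np.float64(-0.86), np.float64(0.47))]
0.5500034773779268 -0.4499473300114635 0.353642246417763
vise 0.20022689234171684 0.44644298744426747 -0.1704485448364772 0.010605097049735529 0.6957436729755375
```

```bash
cat >> h.py <<'E'
def plan(target,yawdeg):
    o=get_obs(); y=o["eef_rot"][2]; d=np.array(target)-o["ee_pos"]
    T=R.from_euler('xyz',o["eef_rot"]).as_matrix().T@d
    dy=(yawdeg-np.degrees(y)+180)%360-180
    print("pos",o["ee_pos"].round(4),"rpy",np.degrees(o["eef_rot"]).round(2),"F",o["force"].round(2),"tool shift mm",(T*1000).round(1),"turn about tool z",round(-dy,2))
E
python3 - <<'E'
import numpy as np
from h import plan
w=np.vstack([np.load(f).reshape(-1,3) for f in("top.npy","scene.npy")]);w=w[np.isfinite(w[:,0])]
for n,c,zl,s in(("rack",(.4626,-.3086),.15,-19.3),("box",(.552,.0895),.18,8.2)):
    a=np.radians(s);u=np.array([np.cos(a),np.sin(a)]);v=np.array([-u[1],u[0]])
    d=w[:,:2]-c;A=d@u;B=d@v
    m=(abs(A)<.25)&(abs(B)<.08)&(w[:,2]>zl)
    h=np.histogram2d(A[m],w[m,2],bins=[np.arange(-.25,.26,.05),np.arange(.15,.7,.1)])[0].astype(int);print(n);print(h)
plan((.4626,-.3086,.2),70.7)
E
```

```text
rack
[[  0   0   0  71 195]
 [  0   0   0   0   0]
 [  0   0   0   0   0]
 [  0   0   0   0   0]
 [  0   0   0   0   0]
 [  0   0   0   0   0]
 [  0   0   0   0   0]
 [  0   0   0   0   0]
 [  0   0   0   0   0]
 [626  17   0   0   0]]
box
[[0 0 0 0 0]
 [0 0 0 0 0]
 [0 0 0 0 0]
 [0 0 0 0 0]
 [0 0 0 0 0]
 [0 0 0 0 0]
 [0 0 0 0 0]
 [0 0 0 0 0]
 [0 0 0 0 0]
 [0 0 0 0 0]]
pos [ 0.2151 -0.5062  0.2054] rpy [-180.     -0.     23.02] F [-0.13  1.3  -0.05] tool shift mm [305.1 -85.    5.4] turn about tool z -47.68
```

jog_arm --rows '[[[0.0305,-0.0085,0],0,0.05],[[0.0305,-0.0085,0],0,0.05],[[0.0305,-0.0085,0],0,0.05],[[0.0305,-0.0085,0],0,0.05],[[0.0305,-0.0085,0],0,0.05],[[0.0305,-0.0085,0],0,0.05],[[0.0305,-0.0085,0],0,0.05],[[0.0305,-0.0085,0],0,0.05],[[0.0305,-0.0085,0],0,0.05],[[0.0305,-0.0085,0],0,0.05]]'

```text
time_s: 1.93
ee_pos: [0.4637, -0.3075, 0.2056]
eef_rot: [3.141, -0.0, 0.402]
force: [-0.0, -0.3, 0.6]
grip_width: 0.0501
grip_force: 0.0
```

jog_arm --rows '[[[0,0,0],-6.81,0.05],[[0,0,0],-6.81,0.05],[[0,0,0],-6.81,0.05],[[0,0,0],-6.81,0.05],[[0,0,0],-6.81,0.05],[[0,0,0],-6.81,0.05],[[0,0,0],-6.81,0.05],[[0,0,0],0,0.05],[[0,0,0],0,0.05]]'

```text
time_s: 2.68
ee_pos: [0.4626, -0.3087, 0.2054]
eef_rot: [-3.142, -0.0, 1.23]
force: [-0.2, -0.2, 0.1]
grip_width: 0.05
grip_force: 0.0
```

Run:
```python
from h import *
plan((.4626,-.3086,.2),70.7)
d=cam("wrist");save(d,"w1.png");w=cloud(d);x,y,z=w[...,0],w[...,1],w[...,2]
def rect(m,n):
    p=w[m][:,:2]; r=cv2.minAreaRect((p*1000).astype(np.float32)); print(n,len(p),[np.round(x,1) for x in r],np.median(w[m][:,2]).round(4))
g=(abs(x-.4626)<.035)&(abs(y+.3086)<.04)
rect(g&(z>.09)&(z<.105),"worn"); rect((z>.03)&(z<.05)&(abs(x-.475)<.1)&(abs(y+.27)<.12),"rack")
rect((abs(x-.489)<.035)&(abs(y+.232)<.04)&(z>.09)&(z<.105),"new")
```

```text
pos [ 0.4626 -0.3087  0.2054] rpy [-180.     -0.     70.48] F [-0.19 -0.17  0.13] tool shift mm [0.1 0.  5.4] turn about tool z -0.22
worn 316 [array([ 462.7, -310.7]), array([45.8,  7.4]), np.float64(70.5)] 0.0975
rack 6620 [array([ 456.8, -256.9]), array([188.3, 108. ]), np.float64(70.9)] 0.0416
new 491 [array([ 489.4, -232.7]), array([61.2,  6.9]), np.float64(70.5)] 0.0976
```

View pics/w1.png

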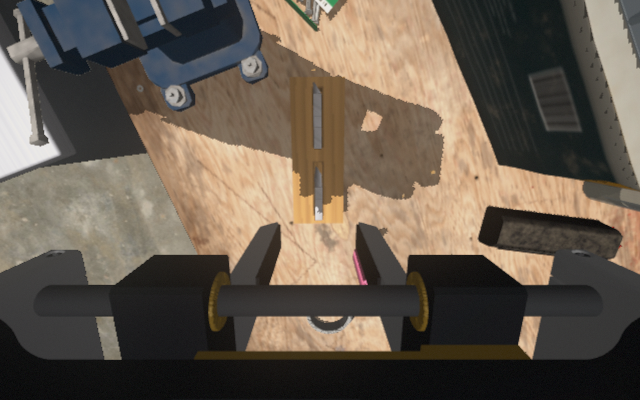

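jog_arm --rows '[[[-0.0007,0,0.03],-0.2,0.05],[[0,0,0.03],0,0.05],[[0,0,0.03],0,0.05],[[0,0,0.03],0,0.05],[[0,0,0.0165],0,0.05],[[0,0,0.0065],0,0.05],[[0,0,0],0,0.05],[[0,0,0],0,0.03],[[0,0,0],0,0.015]]' --squeeze 45

```text
time_s: 3.48
ee_pos: [0.463, -0.3098, 0.0639]
eef_rot: [3.139, 0.001, 1.236]
force: [0.7, -0.1, 0.1]
grip_width: 0.04
grip_force: 0.0
```

jog_arm --rows '[[[0,0,0],0,0.0],[[0,0,0],0,0.0],[[0,0,0],0,0.0],[[0,0,0],0,0.0],[[0,0,0],0,0.0],[[0,0,0],0,0.0]]'

```text
time_s: 3.98
ee_pos: [0.4624, -0.3094, 0.0627]
eef_rot: [3.141, 0.0, 1.237]
force: [-0.3, 0.7, 2.2]
grip_width: 0.0075
grip_force: 45.0
```

jog_arm --rows '[[[0,0,-0.01],0,0.0],[[0,0,-0.02],0,0.0],[[0,0,-0.03],0,0.0],[[0,0,-0.03],0,0.0],[[0,0,-0.03],0,0.0],[[0,0,-0.03],0,0.0],[[0,0,-0.03],0,0.0],[[0,0,-0.02],0,0.0],[[0,0,0],0,0.0],[[0,0,0],0,0.0]]'

```text
time_s: 4.82
ee_pos: [0.4623, -0.3093, 0.2627]
eef_rot: [3.141, 0.0, 1.237]
force: [0.4, -0.7, -3.8]
grip_width: 0.0076
grip_force: 45.0
```

Run:
```python
from h import *
print(get_obs()["grip_width"])
plan((.552,.0895,.26),98.2)
```

```text
0.00762443833511914
pos [ 0.4623 -0.3093  0.2627] rpy [1.7995e+02 2.0000e-02 7.0890e+01] F [ 0.41 -0.71 -3.8 ] tool shift mm [406.2 -45.8   2.6] turn about tool z -27.31
```

jog_arm --rows '[[[0.0326,-0.0046,0],0,0.0],[[0.0326,-0.0046,0],0,0.0],[[0.0326,-0.0046,0],0,0.0],[[0.0326,-0.0046,0],0,0.0],[[0.0326,-0.0046,0],0,0.0],[[0.0326,-0.0046,0],0,0.0],[[0.0326,-0.0046,0],0,0.0],[[0.0326,-0.0046,0],0,0.0],[[0.0326,-0.0046,0],0,0.0],[[0.0326,-0.0046,0],0,0.0]]'

```text
time_s: 5.65
ee_pos: [0.5249, 0.0154, 0.2604]
eef_rot: [-3.139, 0.001, 1.237]
force: [1.3, -0.2, -2.4]
grip_width: 0.008
grip_force: 45.0
```

jog_arm --rows '[[[0,0,0],-6.83,0.0],[[0,0,0],-6.83,0.0],[[0,0,0],-6.83,0.0],[[0,0,0],-6.83,0.0],[[0,0,0],0,0.0],[[0,0,0],0,0.0],[[0,0,0],0,0.0],[[0,0,0],0,0.0]]'

```text
time_s: 6.32
ee_pos: [0.5254, 0.0137, 0.2619]
eef_rot: [-3.141, -0.0, 1.711]
force: [-0.0, 0.3, -2.2]
grip_width: 0.0076
grip_force: 45.0
```

Run:
```python
from h import *
plan((.552,.0895,.26),98.2)
d=cam("wrist");save(d,"w2.png");w=cloud(d);np.savez("w2.npz",w=w,K=d["K"],W=d["W"],im=d["image"])
for l in("lid_middle","worn_knife"):
  for r in spot_point(l,d)[:2]:
    c,q=int(r["at"][0]*640),int(r["at"][1]*400);print(l,c,q,r["p"],w[q,c].round(4))
```

```text
pos [0.5254 0.0137 0.2619] rpy [-1.7995e+02 -1.0000e-02  9.8040e+01] F [-0.05  0.34 -2.16] tool shift mm [71.3 36.9  1.9] turn about tool z -0.16
lid_middle 372 129 0.77 [0.5673 0.088  0.163 ]
worn_knife 320 229 0.73 [0.5252 0.0284 0.293 ]
```

View pics/w2.png

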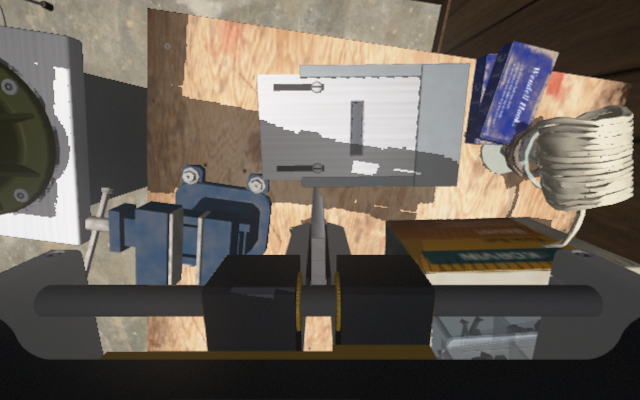

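```bash
cat > slot.py <<'E'
from h import *
import sys
f=np.load(sys.argv[1]);w,K,W,im=f["w"],f["K"],f["W"],f["im"];c0,c1,r0,r1,zl=map(float,sys.argv[2:7])
def ray(u,v,z):
    d=W[:3,:3]@np.array([(u-K[0,2])/K[0,0],-(v-K[1,2])/K[1,1],-1]);return W[:3,3]+d*(z-W[2,3])/d[2]
g=cv2.GaussianBlur(cv2.cvtColor(im,cv2.COLOR_RGB2GRAY),(0,0),.7).astype(float)
cc=int((c0+c1)/2);rr=int((r0+r1)/2)
L=[];Rr=[]
for v in range(int(r0)+5,int(r1)-4):
    dx=np.diff(g[v,int(c0)-7:int(c1)+8]);n=len(dx)//2
    i=dx[:n].argmin();j=n+dx[n:].argmax()
    L.append(ray(i+int(c0)-7+.5,v,zl));Rr.append(ray(j+int(c0)-7+.5,v,zl))
T=[];B=[]
for u in range(int(c0)+3,int(c1)-2):
    dy=np.diff(g[int(r0)-7:int(r1)+8,u]);n=len(dy)//2
    T.append(ray(u,dy[:n].argmin()+int(r0)-7+.5,zl));B.append(ray(u,n+dy[n:].argmax()+int(r0)-7+.5,zl))
L,Rr,T,B=map(np.array,(L,Rr,T,B))
for q in(L,Rr):
    p=np.polyfit(q[:,1],q[:,0],1);print("edge yaw",-np.degrees(np.arctan(p[0])).round(2),"x med",np.median(q[:,0]).round(4),"y med",np.median(q[:,1]).round(4))
for q in(T,B): print("end",np.median(q,0).round(4))
print("centre",((np.median(L,0)+np.median(Rr,0))/2).round(4),((np.median(T,0)+np.median(B,0))/2).round(4))
E
python3 slot.py w2.npz 351 363 100 156 .164
python3 - <<'E'
from h import *
f=np.load("w2.npz");w=f["w"];m=(w[...,2]>.15)&(w[...,2]<.18)&(w[...,1]>.0)&(w[...,0]>.42)&(w[...,0]<.7)
sl=w[90:165,280:410].reshape(-1,3);A=np.c_[sl[:,:2],np.ones(len(sl))];ok=abs(sl[:,2]-.164)<.006;print("lid plane",np.linalg.lstsq(A[ok],sl[ok,2],rcond=None)[0],np.median(sl[ok,2]))
# knife in hand
x,y,z=w[...,0],w[...,1],w[...,2]
k=(abs(x-.525)<.03)&(y>.0)&(y<.06)&(z>.19)&(z<.3)
print(k.sum());p=w[k]
for zz in np.arange(.2,.3,.01):
    s=p[abs(p[:,2]-zz)<.005]
    if len(s):print(zz.round(2),len(s),s.min(0).round(4),s.max(0).round(4))
t=(z>.17)&(x>.56)&(y<.06)&(x<.75);print("cardboard min x,y",[(v.round(3)) for v in w[t][[w[t][:,0].argmin(),w[t][:,1].argmax()]]])
E
```

```text
edge yaw 7.82 x med 0.5465 y med 0.0859
edge yaw 8.76 x med 0.5581 y med 0.0876
end [0.5488 0.1111 0.164 ]
end [0.5582 0.0567 0.164 ]
centre [0.5523 0.0868 0.164 ] [0.5535 0.0839 0.164 ]
lid plane [6.49323400e-04 2.55990247e-05 1.63345449e-01] 0.16371574865393437
2023
0.21 21 [0.5192 0.0247 0.2074] [0.5281 0.0343 0.2148]
0.22 28 [0.5193 0.0249 0.2161] [0.5279 0.0344 0.2245]
0.23 29 [0.5195 0.025  0.225 ] [0.5278 0.0344 0.2348]
0.24 36 [0.5189 0.0247 0.2351] [0.5283 0.0343 0.2449]
0.25 45 [0.5191 0.0246 0.245 ] [0.5282 0.0344 0.2549]
0.26 68 [0.5166 0.0204 0.2552] [0.5354 0.0343 0.265 ]
0.27 217 [0.5095 0.0193 0.2651] [0.5398 0.0344 0.2749]
0.28 297 [0.5091 0.0192 0.2751] [0.5404 0.0345 0.2849]
0.29 364 [0.509  0.0025 0.285 ] [0.5408 0.0345 0.295 ]
cardboard min x,y [array([0.56 , 0.04 , 0.397]), array([0.613, 0.06 , 0.17 ])]
```

Run:
```python
import numpy as np
w=np.vstack([np.load(f).reshape(-1,3) for f in("top.npy","scene.npy")])
m=(w[:,2]>.18)&(w[:,2]<.45)&(w[:,1]>-.35)&(w[:,1]<.1)&(w[:,0]>.48)
p=w[m]
for y in np.arange(-.3,.1,.05):
    s=p[abs(p[:,1]-y)<.025]
    if len(s): print(y.round(2),len(s),s[:,0].min().round(3),s[:,2].max().round(3))
```

```text
-0.3 3773 0.69 0.45
-0.25 4410 0.678 0.45
-0.2 4658 0.675 0.45
-0.15 4870 0.66 0.45
-0.1 5333 0.651 0.45
-0.05 3522 0.709 0.45
-0.0 2364 0.837 0.45
0.05 2546 0.951 0.45
```

jog_arm --rows '[[[0,0.0123,0],-0.16,0.0],[[0,0.0123,0],0,0.0],[[0,0.0123,0],0,0.0],[[0,0,0.01],0,0.0],[[0,0,0.01],0,0.0],[[0,0,0.01],0,0.0],[[0,0,0],0,0.0],[[0,0,0],0,0.0]]'

```text
time_s: 7.13
ee_pos: [0.5614, 0.019, 0.2318]
eef_rot: [-3.14, -0.0, 1.717]
force: [-0.1, 0.4, -2.7]
grip_width: 0.0078
grip_force: 45.0
```

Run:
```python
from h import *
plan((.5527,.0850,.232),98.2)
d=cam("wrist");save(d,"w3f.png");np.savez("w3.npz",w=cloud(d),K=d["K"],W=d["W"],im=d["image"])
cv2.imwrite("pics/w3.png",cv2.resize(d["image"][60:260,220:420,::-1],(600,600),interpolation=cv2.INTER_CUBIC))
```

```text
pos [0.5614 0.019  0.2318] rpy [-1.7992e+02 -1.0000e-02  9.8360e+01] F [-0.13  0.41 -2.72] tool shift mm [66.6  0.9 -0.2] turn about tool z 0.16
```

View pics/w3.png

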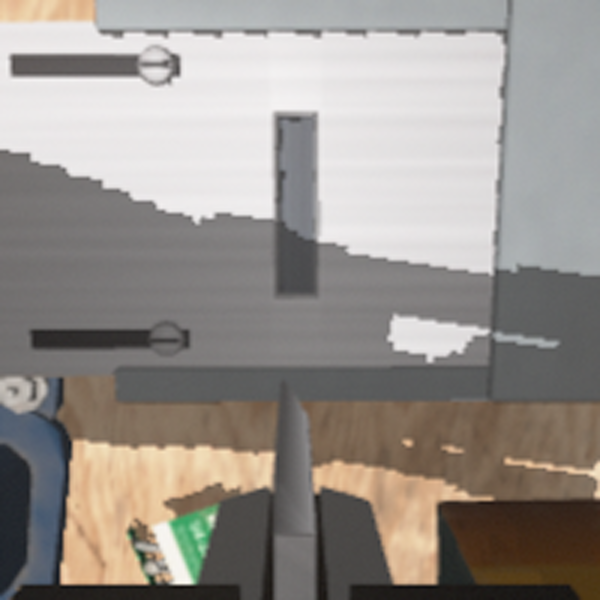

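```bash
python3 slot.py w3.npz 312 326 97.5 159 .164
python3 - <<'E'
from h import *
f=np.load("w3.npz");K,W=f["K"],f["W"]
def ray(u,v,z):
    d=W[:3,:3]@np.array([(u-K[0,2])/K[0,0],-(v-K[1,2])/K[1,1],-1]);return W[:3,3]+d*(z-W[2,3])/d[2]
a=np.radians(98.3);tx=np.array([np.cos(a),np.sin(a)]);ty=np.array([np.sin(a),-np.cos(a)])
p=lambda c,r,z:ray(220+(c-1)/3,60+(r-1)/3,z)[:2]
s=[p(c,r,.164) for c,r in((275,112),(318,112),(318,297),(275,297))]
sc=np.mean(s,0);print("slot",sc.round(4),np.linalg.norm(s[0]-s[1]),np.linalg.norm(s[1]-s[2]))
t=p(285,381,.177);kc=t+.004*ty-.023*tx;o=np.array([.5614,.019])
print("tip",t.round(4),"knife c",kc.round(4),"rel tcp tx,ty",(kc-o)@tx,(kc-o)@ty)
print("shift tx,ty",(sc-kc)@tx,(sc-kc)@ty,"tcp-only",(sc-o)@tx,(sc-o)@ty)
E
```

```text
edge yaw 8.62 x med 0.5469 y med 0.0861
edge yaw 8.68 x med 0.5589 y med 0.088
end [0.5496 0.1111 0.164 ]
end [0.5567 0.0623 0.164 ]
centre [0.5529 0.087  0.164 ] [0.5531 0.0867 0.164 ]
slot [0.5528 0.0865] 0.011714311367786952 0.050147201163491695
tip [0.5564 0.0395] knife c [0.5637 0.0174] rel tcp tx,ty -0.001947653921768297 0.0020254817020468577
shift tx,ty 0.06998813986553815 -0.000813493548740719 tcp-only 0.06804048594376985 0.001211988153306139
```

jog_arm --rows '[[[0.023,0.0002,0],-0.3,0.0],[[0.023,0,0],0,0.0],[[0.0233,0,0],0,0.0],[[0,0,0.004],0,0.0],[[0,0,0.003],0,0.0],[[0,0,0],0,0.0],[[0,0,0],0,0.0],[[0,0,0],0,0.0]]'

```text
time_s: 7.85
ee_pos: [0.5521, 0.0869, 0.2257]
eef_rot: [3.141, 0.0, 1.721]
force: [-0.1, -0.3, -2.3]
grip_width: 0.0078
grip_force: 45.0
```

Run:
```python
from h import *
plan((.5528,.0865,.2),98.65)
d=cam("wrist");np.savez("w4.npz",w=cloud(d),K=d["K"],W=d["W"],im=d["image"])
e=cam("scene")
a=cv2.resize(d["image"][110:260,220:420,::-1],(800,600),interpolation=cv2.INTER_CUBIC)[:, :400+200][:, 100:500]
b=cv2.resize(e["image"][215:315,180:280,::-1],(400,400),interpolation=cv2.INTER_CUBIC)
o=np.zeros((600,800,3),np.uint8);o[:,:400]=a;o[:400,400:]=b;cv2.imwrite("pics/m4.png",o)
```

```text
pos [0.5521 0.0869 0.2257] rpy [1.7998e+02 1.0000e-02 9.8610e+01] F [-0.14 -0.32 -2.31] tool shift mm [-0.5  0.6 25.7] turn about tool z -0.04
```

View pics/m4.png

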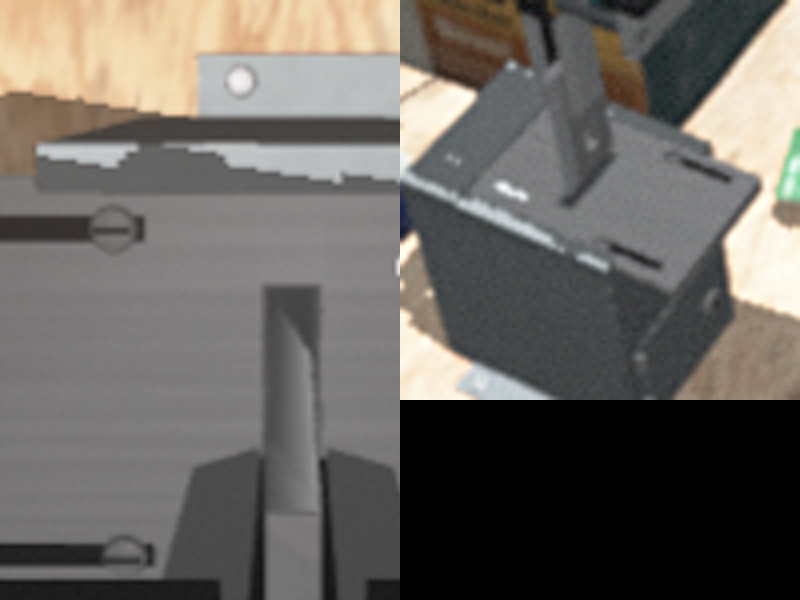

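The wrist crop shows the knife's lower end over the slot (columns 263–321), and the scene crop agrees. I'll lower it gently.

jog_arm --rows '[[[0,0,0.0025],0,0.0],[[0,0,0.0025],0,0.0],[[0,0,0.0015],0,0.0],[[0,0,0.001],0,0.0],[[0,0,0.001],0,0.0],[[0,0,0],0,0.0],[[0,0,0],0,0.0]]'

```text
time_s: 8.53
ee_pos: [0.552, 0.0877, 0.2169]
eef_rot: [-3.142, -0.0, 1.722]
force: [0.0, 0.8, -2.8]
grip_width: 0.0078
grip_force: 45.0
```

jog_arm --rows '[[[0,0,0.001],0,0.0],[[0,0,0.001],0,0.0],[[0,0,0.001],0,0.0],[[0,0,0],0,0.0],[[0,0,0],0,0.0]]'

```text
time_s: 8.95
ee_pos: [0.5519, 0.0876, 0.2139]
eef_rot: [-3.141, -0.0, 1.722]
force: [0.0, 0.2, -2.4]
grip_width: 0.0078
grip_force: 45.0
```

jog_arm --rows '[[[0,0,0.001],0,0.0],[[0,0,0.001],0,0.0],[[0,0,0.001],0,0.0],[[0,0,0],0,0.0],[[0,0,0],0,0.0]]'

```text
time_s: 9.37
ee_pos: [0.552, 0.0876, 0.2112]
eef_rot: [3.141, 0.0, 1.722]
force: [-1.7, 0.1, 1.0]
grip_width: 0.0079
grip_force: 45.0
```

jog_arm --rows '[[[0,0,0.0015],0,0.0],[[0,0,0.0015],0,0.0],[[0,0,0.0015],0,0.0],[[0,0,0.0015],0,0.0],[[0,0,0],0,0.0]]'

```text
time_s: 9.78
ee_pos: [0.5517, 0.0876, 0.2044]
eef_rot: [-3.141, -0.0, 1.722]
force: [-2.2, -1.4, 0.8]
grip_width: 0.0076
grip_force: 45.0
```

jog_arm --rows '[[[0,0,0.002],0,0.0],[[0,0,0.002],0,0.0],[[0,0,0.002],0,0.0],[[0,0,0],0,0.0]]'

```text
time_s: 10.12
ee_pos: [0.5516, 0.0876, 0.1982]
eef_rot: [-3.14, -0.0, 1.722]
force: [-3.3, -0.6, -2.4]
grip_width: 0.0079
grip_force: 45.0
```

jog_arm --rows '[[[0,0,0.0025],0,0.0],[[0,0,0.0025],0,0.0],[[0,0,0.0025],0,0.0],[[0,0,0.0025],0,0.0],[[0,0,0],0,0.0]]'

```text
time_s: 10.53
ee_pos: [0.5516, 0.0876, 0.1881]
eef_rot: [-3.14, -0.0, 1.722]
force: [-3.8, -0.7, -4.4]
grip_width: 0.008
grip_force: 45.0
```

jog_arm --rows '[[[0,0,0.0025],0,0.0],[[0,0,0.0025],0,0.0],[[0,0,0.0025],0,0.0],[[0,0,0],0,0.0],[[0,0,0],0,0.0]]'

```text
time_s: 10.95
ee_pos: [0.5517, 0.0876, 0.1811]
eef_rot: [-3.141, -0.0, 1.722]
force: [-3.4, -0.4, -3.3]
grip_width: 0.0076
grip_force: 45.0
```

Bottom is now about 38 mm below the lid, so I'll release.

jog_arm --rows '[[[0,0,0],0,0.02],[[0,0,0],0,0.025],[[0,0,0],0,0.025],[[0,0,0],0,0.025],[[0,0,0],0,0.025],[[0,0,0],0,0.025],[[0,0,0],0,0.025]]'

```text
time_s: 11.53
ee_pos: [0.552, 0.0876, 0.1816]
eef_rot: [3.141, 0.0, 1.722]
force: [-1.5, -0.2, -0.9]
grip_width: 0.0249
grip_force: 0.0
```

jog_arm --rows '[[[0,0,-0.01],0,0.025],[[0,0,-0.02],0,0.025],[[0,0,-0.03],0,0.025],[[0,0,-0.03],0,0.025],[[0,0,-0.03],0,0.025],[[-0.03,0,0],0,0.025],[[-0.03,0,0],0,0.025],[[-0.02,0,0],0,0.025],[[0,0,0],0,0.025],[[0,0,0],0,0.025]]'

```text
time_s: 12.37
ee_pos: [0.564, 0.008, 0.302]
eef_rot: [3.141, -0.0, 1.721]
force: [0.1, 0.0, -0.5]
grip_width: 0.0251
grip_force: 0.0
```

Run:
```python
from h import *
plan((.5528,.0865,.2),98.65)
d=cam("wrist");w=cloud(d);z=w[...,2]
m=(abs(w[...,0]-.5528)<.05)&(abs(w[...,1]-.0865)<.035);print(np.nanmax(z[m]),np.nanmin(z[m]))
e=cam("scene")
a=cv2.resize(d["image"][60:260,220:420,::-1],(400,400),interpolation=cv2.INTER_CUBIC)
b=cv2.resize(e["image"][205:305,180:280,::-1],(400,400),interpolation=cv2.INTER_CUBIC)
cv2.imwrite("pics/m5.png",np.hstack([a,b]))
```

```text
pos [0.564 0.008 0.302] rpy [179.98  -0.    98.58] F [ 0.11  0.   -0.49] tool shift mm [ 79.3   0.6 102. ] turn about tool z -0.07
0.16853286577454446 0.0009669396173780931
```

View pics/m5.png

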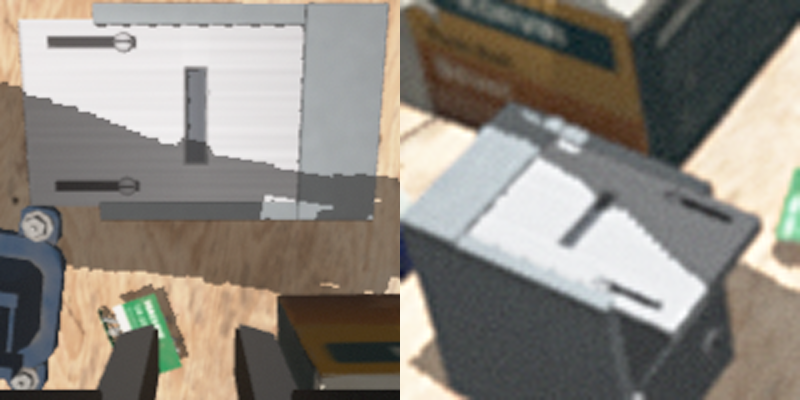

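The knife is gone and the slot at (196,115) looks as it did before. I'll check the flap depth in the slot, then hand in.

Run:
```python
from h import *
d=cam("wrist");w=cloud(d)
s=w[100:136,315:321,2];print(np.nanmin(s),np.nanmedian(s),np.nanmax(s))
if np.nanmin(s)>.15: print(hand_in())
```

```text
0.15469769552343782 0.15657251905035413 0.1587261440933827
the job is handed in; nothing more can be done
None
```

The worn knife went through the lid slot and dropped inside the box. The depth reading in the slot (about 157 mm, 7 mm below the lid top) suggests the flap has shut. The wider knife was left in the rack, and the job is handed in.

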